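# Raise the barrier arm and send the tin into the reader

## Task

Push the free end of the sample track's barrier arm up past its balance point, so that it swings to its stop and stays raised by itself. Then push the tall grey tin along its lane, under the raised arm and home against the reader head, and leave it standing there. Only push with the fingers: do not pick up the tin, and leave the things standing around alone.

Things in the scene. Friction and masses are not known exactly. Their poses are not given: they have to be found in the camera images.
- track: Aluminium sample track, fixed; plate 290 x 125 x 6 mm. Origin on the worktop under the lane's centre, below the arm; x runs along the lane from the open entrance (-145 mm) to the reader head, y to its left, z up. Guide rails' inner faces at y = +-37.5 mm, x -125 to 110, tops 26 mm above the worktop. Grey reader head (end stop): 91 mm wide, face at x = 110 mm, top 58 mm up.
- barrier (a joint): Arm angle: 0 level in its fork across the lane, growing as the free end goes up; stop at 1.75 rad, leaning just past upright, away from the lane. A counterweight on a crank at the hub lets it fall back below the balance angle (about 0.83 rad) and carries it to the stop, and keeps it there, beyond. About 0.5 N at the end lifts it; beyond balance it takes about 1 s to the stop.
- barrier_hinge (a point): Hinge axis of the arm (parallel to the track's x), 88 mm above the worktop at track x = 0, y = 105 mm, on an aluminium post 102 mm high. The level arm points along track -y and rests in a fork at y = -49 to -61 mm (34 mm long in x, prongs up to 91 mm).
- barrier_end (a point): Middle of the arm's black push end, 216.5 mm from the hinge axis; moves with the arm. Level: 88 mm above the worktop at track x = 0, y = -111.5 mm. Arm: 12 mm square bar; push end: 45 mm long, 18 wide, 13 thick, underside 81.5 mm above the worktop, free beneath. Fingers tilted 35 to 45 degrees get under it from the entrance side.
- tin: Tall plain grey metal tin, 69 mm diameter, 90 mm high, upright in the lane on the plate (6 mm above the worktop) on the entrance side of the arm. Loose. Origin at the centre of its underside, z up.
- bay (a point): Point on the plate where the centre of the tin's underside is when the tin touches the reader head: track x = 75.5 mm, on the lane's centre line.
- bottle_amber: Amber screw-cap bottle, 46 mm diameter, 93 mm high, beside the lane beyond the arm; leave alone. Origin at centre of underside.
- weight_200: Brass knob weight, 37 mm diameter, 42 mm high, beside the lane; leave alone. Origin at centre of underside.
- vial_1: Small glass vial with screw cap, 22 mm diameter, 51 mm high, beside the lane; leave alone. Origin at centre of underside.
- sample_tin: Low round white tub with lid, 60 mm diameter, 28 mm high, beside the lane; leave alone. Origin at centre of underside.
- red_flask: Red conical flask with cap, 80 mm wide, 100 mm high; leave alone. Origin at centre of underside.
- beaker_100: Clear beaker, 53 mm diameter, 70 mm high; leave alone. Origin at centre of underside.

How it is judged:
By the outcome, as a careful person would: the job done as asked, in the order asked, and still so for the second after the job is handed in, with the robot touching nothing.
It also fails if it takes over 45 s, if anything falls off the work surface, if the arm or the gripper's body presses on something with over 40 N, if the wrist force passes 120 N, or if a joint passes its speed limit or range.

## Robot

A 6-joint arm with a two-finger parallel gripper is mounted at the origin on a cart in front of the work surface, level with it; the furniture and walls round the work are solid. World frame = base frame: x ahead of the robot, y to its left, z up, the work surface at z = 0. Lengths are in mm, angles in rad, forces in N, time in s.
With the tool pointing down it reaches from about 325 to 850 mm from the base axis. Payload 15.5 kg.
Tool frame: the origin (TCP) lies at the very end of the fingers, on their centre line; the grasp point (between the pads) lies 19 mm behind it; z points along the fingers, y is the direction in which the jaws open and shut (so a half turn about z gives the same grasp; the last joint's range is limited). The gripper opens to 91 mm and grips with 3 to 60 N. Pads are 32 mm wide; open, the fingers measure 118 mm over their backs; the gripper's body (76 mm by 178 mm) begins 60 mm behind the grasp point.
Start: joints at [-1.218, 0.494, 1.345, -0, 1.302, -0.096], TCP at [270.616, -563.377, 213.915] pointing down, gripper open.
Joint ranges: [-2.91, 2.91], [-0.82, 2.16], [0.22, 2.67], [-1.22, 4.37], [0.12, 2.79], [-3.08, 3.08]. Speed limits (rad/s): [1.89, 1.89, 2.57, 3.01, 3.01, 3.01].

## Interface

Orientations are given as [roll, pitch, yaw] about the fixed x, y, z axes, in that order (R = Rz(yaw) Ry(pitch) Rx(roll)).
In Python, from plant import * gives the robot as it stands. The module is installed in compiled form; this text tells all that it offers.
- The arm moves only by the tool drive_tool, never from a script. Its argument "targets" is a list of rows, each a list of 6 numbers: the shift along the tool's x, y, z normalised to -1 to 1, where 1 is 0.4 m, then the turn, a rotation vector about the tool's x, y, z normalised to -1 to 1, where 1 is 0.5 rad. A call has 1 to 8 rows; each row shifts and turns the pose as measured when the row begins, along the tool's axes as they then stand; what a row does not reach is not made up. A row lasts 1/10 s, in which the tool goes at most 50 mm and 8.59 degrees, less where a joint would pass 70% of its speed; a pose out of reach is approached as far as the arm can. A call with a number of a shift or a turn outside -1 to 1 is refused whole. A call with a gripper value outside its range is refused whole. "claw" is the closure, from 0 (fully open) to 1 (shut), set as the call begins (left out, the last holds). The fingers move at their own pace and stop on an object; "force" is the grip in N (left out, the last holds). Time passes only in rows, so rows that do not move let the fingers close. It gives the time, the measured TCP pose, the force and the opening at its end, in the units of the state.
- get_state(): the state, without advancing time (a new reading comes with each control period).
- grab_frame(name): name is "scene" or "side" or "wrist"; returns (picture, depth): 384x512x3 uint8, blue, green, red; 384x512 float32, mm along the optical axis (not along the pixel's ray), 0 where there is no reading.
- calibration(name): a dict with "fovy" (degrees; the focal length in pixels is half the picture's height over the tangent of half this angle, whatever the lens; pixels are square), "cx", "cy" (the principal point, pixels), "rvec" (rotation vector, rad) and "tvec" (3), from world to camera coordinates, as OpenCV has them; the wrist camera has in their place "hand_eye" (4x4, takes a point from camera to tool coordinates, whose origin is the TCP and whose axes are the flange's). Camera axes: x right, y down, z forward; pixel columns grow to the right and rows downward; lengths in mm; the calibration is good to about 2 mm. The wrist camera is an equidistant fisheye: a pixel r from the principal point sees the ray r / f radians off the axis. A picture is of the moment at which its call begins: read the wrist's pose just before it. calibration takes no time and is no camera call.
- job_done(): hands the job in, once; it reports no verdict.
The state is a dict: "t": time; "qpos": joint angles; "qd": joint speeds; "joint_efforts": joint torques, N m; "position": TCP position; "eef_rot": TCP orientation; "ft_force": force on the tool from outside, world axes, zero at the start; "wrist_torque": the same for the moment, N m; "grip_width": finger opening in mm.
Only numpy, scipy, OpenCV 4.12 (cv2) and the standard library are available. Lean on these libraries where they do the work, as an engineer would, in place of code of your own. Each camera call takes 0.05 s, during which the arm holds its last target. There are 200 camera calls.

## Working session

There is one attempt and no reset: what is moved stays moved. The work goes in short steps, Python scripts to look and compute and a tool call to move; the robot and the scene stay as the last step left them, time stands still between calls to the robot, and variables do not carry over. Pictures are saved under pics/ and viewed, about 8 in all and at most 12, crops included, and the job is handed in when it is done.

Besides the shell and the picture viewer there is one more tool, called in YAML: its name, and indented under it one key for each argument. drive_tool: Moves the arm, as the interface text tells. Scaled input: -1 to 1 covers 0.4 m each way for a shift and 0.5 rad each way for a turn. Its arguments: {"type":"object","properties":{"targets":{"type":"array","items":{"type":"array","items":{"type":"number"}}},"claw":{"type":"number"},"force":{"type":"number"}},"required":["targets"]}

```bash
mkdir -p pics
cat > h.py <<'E'
from plant import *
import numpy as np, cv2
from scipy.spatial.transform import Rotation as Ro
def K(c,h=384):
    f=h/2/np.tan(np.radians(c['fovy'])/2); return f,c['cx'],c['cy']
def cloud(name,depth):
    c=calibration(name); f,cx,cy=K(c)
    v,u=np.indices(depth.shape)
    P=np.dstack([(u-cx)/f*depth,(v-cy)/f*depth,depth])
    R=cv2.Rodrigues(np.array(c['rvec'],float))[0]; t=np.array(c['tvec'],float).ravel()
    W=(P-t)@R
    W[depth<=0]=np.nan
    return W
E
python3 - <<'E'
from h import *
ims=[]
for n in ("scene","side"):
    im,d=grab_frame(n); np.savez('pics/'+n,im=im,d=d); cv2.imwrite(f'pics/{n}0.png',im)
    print(n,calibration(n)['fovy'],(d>0).mean())
print(get_state())
E
```

```text
scene 47.2519000885645 0.9957122802734375
side 53.5295738601849 0.9958445231119791
{'t': 0.1, 'qpos': array([-1.21852794e+00,  4.94138532e-01,  1.34609275e+00, -7.17467362e-06,
        1.30247532e+00, -9.54905806e-02]), 'qd': array([-9.25628432e-04, -7.28150298e-04, -1.07241965e-03, -8.11974380e-05,
        1.90491351e-03, -1.40671366e-04]), 'joint_efforts': array([ 1.99769653e-03, -8.80240273e+01, -3.82541585e+01,  7.10602803e-02,
        4.83200827e-02, -7.15391275e-05]), 'position': array([ 270.47661805, -563.05539584,  213.37902076]), 'eef_rot': array([-3.14048312e+00, -9.93260360e-05,  4.47760821e-01]), 'ft_force': array([ 0.15436912,  0.28728353, -0.0802578 ]), 'wrist_torque': array([-0.05130381, -0.00825088, -0.00962355]), 'grip_width': 90.83983028336466}
```

View pics/scene0.png

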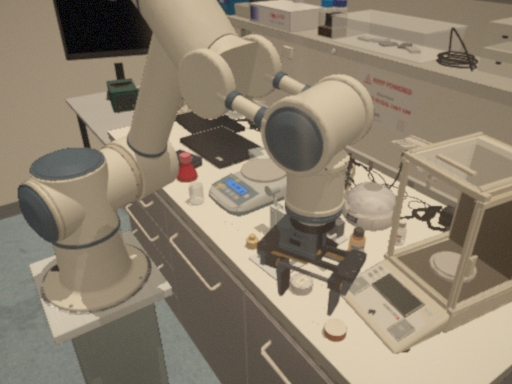

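View pics/side0.png

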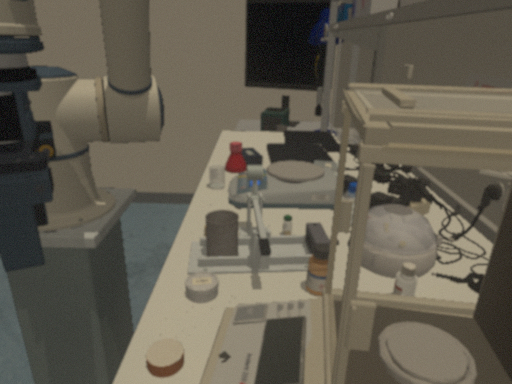

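The side view shows the tin (222,233), the level barrier arm with its push end at (265,245), the reader head (317,240), the sample_tin (201,287) and the amber bottle (317,275). In the scene view the robot hides the track. I'll get the poses from the depth.

Run:
```python
from h import *
z=np.load('pics/side.npz'); W=cloud('side',z['d']); im=z['im']
c=calibration('side');R=cv2.Rodrigues(np.array(c['rvec'],float))[0];print('cam',-R.T@np.array(c['tvec']).ravel(),R[2])
for n,(u,v) in dict(tin=(222,214),tinface=(222,245),end=(265,246),post=(254,190),head=(317,240),rail0=(192,268),railm=(290,263),tub=(201,280),bottle=(317,262),vial=(288,217),red=(236,160),beaker=(217,178),cap=(165,350),table=(215,320)).items():
    print(n,W[v-1:v+2,u-1:u+2].reshape(-1,3).mean(0).round(0))
x0,x1,y0,y1=200,800,-800,-100
crop=cv2.resize(im[170:310,170:350],None,fx=4.4,fy=4.2,interpolation=cv2.INTER_CUBIC); cv2.imwrite('pics/crop1.png',crop)
```

```text
cam [ 523.45661648 -936.90166698  431.41722334] [ 2.63582399e-04  9.31907262e-01 -3.62696547e-01]
tin [ 451. -200.   85.]
tinface [ 456. -265.   47.]
end [ 540. -348.   95.]
post [ 517. -118.  110.]
head [ 648. -254.   58.]
rail0 [ 398. -288.    6.]
railm [ 595. -264.    8.]
tub [ 427. -359.   28.]
bottle [ 633. -356.   70.]
vial [ 598. -133.   50.]
red [449. 331.  44.]
beaker [401. 160.  38.]
cap [ 399. -519.   21.]
table [ 460. -431.    1.]
```

View pics/crop1.png

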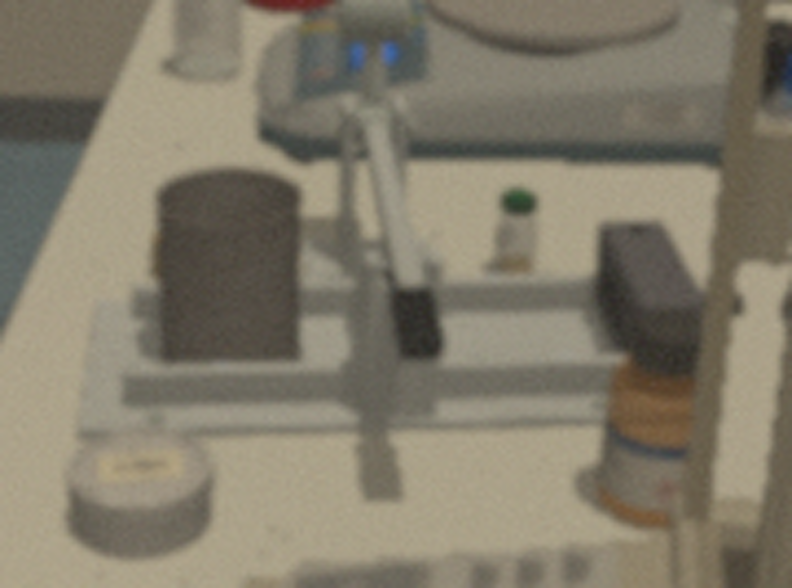

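Run:
```python
from h import *
from scipy.optimize import least_squares
z=np.load('pics/side.npz'); W=cloud('side',z['d']); im=z['im']
P=W.reshape(-1,3); vv,uu=np.indices(W.shape[:2]); 
def sel(u0,u1,v0,v1,z0,z1):
    Q=W[v0:v1,u0:u1].reshape(-1,3); return Q[(Q[:,2]>z0)&(Q[:,2]<z1)]
arm=sel(250,272,198,258,86,100); arm=arm[(arm[:,1]>-370)&(arm[:,1]<-130)]
b=np.polyfit(arm[:,1],arm[:,0],1); r=arm[:,0]-np.polyval(b,arm[:,1]); print('arm',len(arm),b,r.std(),arm[:,1].min(),np.percentile(arm[:,1],[1,99]))
yaw=-np.arctan(b[0]); print('yaw arm',yaw)
# near rail top: z 20-28
for (u0,u1,v0,v1) in ((196,250,252,270),(275,305,250,270)):
    q=sel(u0,u1,v0,v1,21,30); print('rail',len(q),np.polyfit(q[:,0],q[:,1],1),q.mean(0),np.percentile(q[:,1],[2,98]))
q=sel(300,330,215,240,52,64); print('head',len(q),q.min(0),q.max(0),q.mean(0))
# tin side
q=sel(204,240,222,252,15,85); f=lambda p:np.hypot(q[:,0]-p[0],q[:,1]-p[1])-34.5
s=least_squares(f,[452,-230],loss='soft_l1'); print('tin',s.x,np.std(s.fun),len(q))
q=sel(185,222,270,302,3,24); f=lambda p:np.hypot(q[:,0]-p[0],q[:,1]-p[1])-30
s=least_squares(f,[427,-350],loss='soft_l1'); print('tub',s.x,np.std(s.fun),len(q))
q=sel(306,330,262,295,8,50); f=lambda p:np.hypot(q[:,0]-p[0],q[:,1]-p[1])-23
s=least_squares(f,[640,-350],loss='soft_l1'); print('bottle',s.x,np.std(s.fun),len(q))
# plate front edge: plate z 3..9 per column min y
for u in range(200,310,12):
    col=W[255:285,u]; m=(col[:,2]>3.5)&(col[:,2]<9); print(u,col[m][-1].round(0) if m.any() else None,end=' ')
```

```text
arm 479 [-9.07571424e-02  5.07249730e+02] 6.144872222708074 -359.5862300242716 [-358.98748987 -130.63135152]
yaw arm 0.09050918205868083
rail 294 [ 6.34715221e-02 -3.00679917e+02] [ 458.64325348 -271.56913155   24.95557767] [-281.74281346 -255.41074807]
rail 115 [ 9.19697326e-02 -3.16797514e+02] [ 593.82926439 -262.18319562   24.82981435] [-267.07960246 -256.72249904]
head 289 [ 633.90380444 -251.68697447   52.42271569] [ 672.5562746  -170.10088695   60.30816236] [ 652.13598652 -212.9560064    57.93830461]
tin [ 451.84763475 -230.70045642] 7.962835203983398 846
tub [ 427.31577656 -356.87244805] 14.273274074270173 377
bottle [ 640.91475915 -339.38598381] 5.562073152526091 369
200 [ 415. -294.    7.] 212 [ 439. -296.    6.] 224 [ 463. -296.    4.] 236 [ 486. -294.    6.] 248 [ 510. -291.    4.] 260 [ 534. -287.    5.] 272 [ 558. -286.    5.] 284 [ 582. -284.    4.] 296 [ 606. -280.    5.] 308 None
```

drive_tool:
  targets:
    - [0,0,0,0,0,-0.3]
    - [0,0,0,0,0,-0.3]
    - [0,0,0,0,0,-0.3]
    - [0,0,0,0,0,-0.3]
    - [0,0,0,0,0,-0.3]
    - [0,0,0,0,0,-0.3]
    - [0,0,0,0,0,-0.3]
    - [0,0,0,0,0,-0.3]
  claw: 1
  force: 20

```text
t: 0.9
position: [269.8, -561.2, 210.4]
eef_rot: [-3.14, -0.007, 1.654]
ft_force: [-0.6, 0.2, -0.0]
grip_width: 29.7
```

drive_tool:
  targets:
    - [0,0,0,-0.3,0,0]
    - [0,0,0,-0.3,0,0]
    - [0,0,0,-0.3,0,0]
    - [0,0,0,-0.3,0,0]
    - [0,0,0,-0.1,0,0]

```text
t: 1.4
position: [272.7, -562.3, 212.0]
eef_rot: [2.482, 0.002, 1.662]
ft_force: [0.5, -0.4, -0.9]
grip_width: 0.6
```

```bash
cat >> h.py <<'E'
O=np.array([527.5,-225.5]); YAW=.09
def tw(x,y,z): c,s=np.cos(YAW),np.sin(YAW); return np.array([O[0]+c*x-s*y,O[1]+s*x+c*y,z])
def wt(p): c,s=np.cos(YAW),np.sin(YAW); d=np.array(p[:2])-O; return np.array([c*d[0]+s*d[1],-s*d[0]+c*d[1],p[2]]).round(1)
def go(p,tilt=None):
    """tool-frame shift to world p and turn to the tilted / upright pushing attitude, in move units"""
    s=get_state(); R=Ro.from_euler('xyz',s['eef_rot'])
    d=R.inv().apply(np.array(p)-s['position'])/400
    print('track now',wt(s['position']),'shift',d.round(4),'rows>=',np.ceil(np.linalg.norm(d)*8),'F',s['ft_force'].round(1),'t',round(s['t'],2))
    if tilt is not None:
        G=Ro.from_euler('z',YAW+np.pi/2)*Ro.from_euler('x',np.pi)*Ro.from_euler('x',-tilt)
        print('turn',((R.inv()*G).as_rotvec()/.5).round(3))
E
python3 -c "
from h import *
print(get_state()); go(tw(-75,-113,170),.65)"
```

```text
{'t': 1.4, 'qpos': array([-1.5744003 ,  0.51975889,  1.53712466,  0.69943736,  1.245785  ,
       -1.95361358]), 'qd': array([-0.23097872,  0.10546391,  0.10146022,  0.4737067 ,  0.11819908,
       -0.46391189]), 'joint_efforts': array([ -0.42970274, -85.45354843, -32.11320877,   4.82772008,
         1.33811004,  -0.80054557]), 'position': array([ 272.72842715, -562.29248079,  212.04484775]), 'eef_rot': array([2.48213942e+00, 2.35897610e-03, 1.66247403e+00]), 'ft_force': array([ 0.53947504, -0.3920142 , -0.94672878]), 'wrist_torque': array([-0.03681701,  0.27602444,  0.00529929]), 'grip_width': 0.5716355756826909}
track now [-284.  -312.5  212. ] shift [0.4982 0.3499 0.4028] rows>= 6.0 F [ 0.5 -0.4 -0.9] t 1.4
turn [0.019 0.002 0.006]
```

drive_tool:
  targets:
    - [0.083,0.058,0.067,0,0,0]
    - [0.083,0.058,0.067,0,0,0]
    - [0.083,0.058,0.067,0,0,0]
    - [0.083,0.058,0.067,0,0,0]
    - [0.083,0.058,0.067,0,0,0]
    - [0.07,0.05,0.06,0,0,0]
    - [0,0,0,0,0,0]

```text
t: 2.1
position: [459.9, -346.4, 165.6]
eef_rot: [2.483, -0.001, 1.652]
ft_force: [-0.1, 0.5, 0.5]
grip_width: 0.5
```

Run:
```python
from h import *
go(tw(-75,-113,40),.65)
im,d=grab_frame('side'); np.savez('pics/s2',im=im,d=d); cv2.imwrite('pics/s2.png',cv2.resize(im[100:340,100:380],None,fx=2.5,fy=2.5))
go(tw(-75,-113,40),.65)
```

```text
track now [ -78.2 -114.3  165.6] shift [ 0.0029 -0.1859  0.2531] rows>= 3.0 F [-0.1  0.5  0.5] t 2.1
turn [ 0.017  0.009 -0.016]
track now [ -79.1 -116.2  166. ] shift [ 0.0081 -0.1848  0.2552] rows>= 3.0 F [ 0.2 -0.1 -0.2] t 2.15
turn [ 0.018  0.012 -0.016]
```

View pics/s2.png

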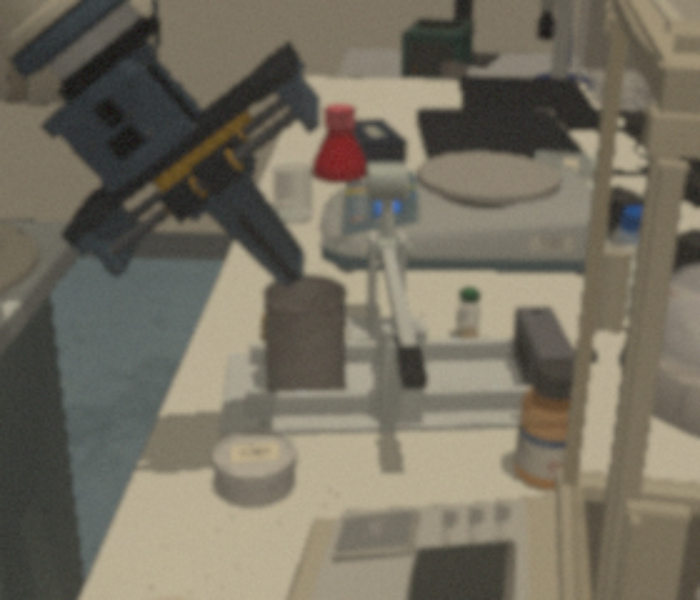

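drive_tool:
  targets:
    - [0.003,-0.06,0.085,0,0,0]
    - [0.003,-0.06,0.085,0,0,0]
    - [0.002,-0.06,0.08,0,0,0]
    - [0,0,0,0,0,0]

```text
t: 2.55
position: [463.3, -351.1, 40.8]
eef_rot: [2.482, 0.009, 1.649]
ft_force: [0.2, 0.2, 0.4]
grip_width: 0.7
```

```bash
python3 -c "
from h import *
go(tw(0,-113,41),.65)"
```

```text
track now [ -75.2 -119.4   40.8] shift [0.0182 0.1488 0.1147] rows>= 2.0 F [0.2 0.2 0.4] t 2.55
turn [ 0.02   0.029 -0.008]
```

drive_tool:
  targets:
    - [0.005,0.038,0.029,0,0.03,0]
    - [0.005,0.038,0.029,0,0,0]
    - [0.005,0.038,0.029,0,0,0]
    - [0.004,0.034,0.027,0,0,0]
    - [0,0,0,0,0,0]

```text
t: 3.05
position: [539.2, -343.7, 49.1]
eef_rot: [2.477, -0.003, 1.649]
ft_force: [-0.6, 0.1, -0.6]
grip_width: 0.5
```

Run:
```python
from h import *
go(tw(0,-113,41),.65)
im,d=grab_frame('side'); np.savez('pics/s3',im=im,d=d); cv2.imwrite('pics/s3.png',cv2.resize(im[130:310,150:350],None,fx=3.3,fy=3.3))
```

```text
track now [   1.1 -118.8   49.1] shift [ 0.0143 -0.0147  0.0143] rows>= 1.0 F [-0.6  0.1 -0.6] t 3.05
turn [ 0.03   0.009 -0.022]
```

View pics/s3.png

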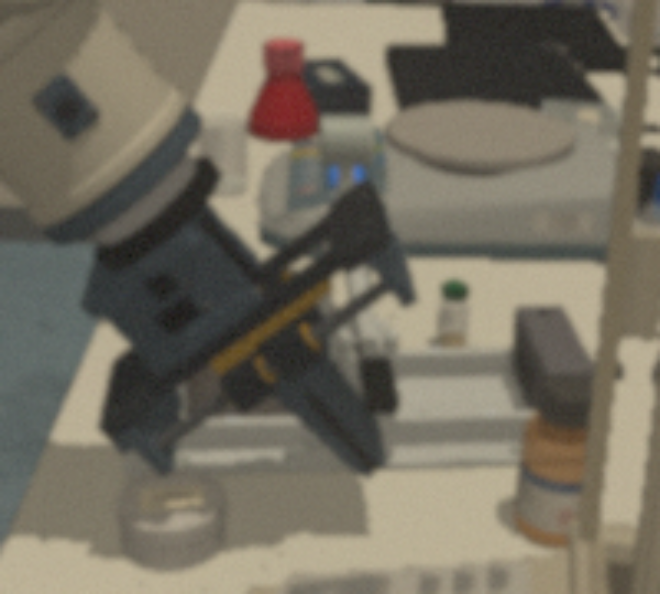

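The fingertips are under the push end, at (380,385) in the crop. Next I lift along the arc.

drive_tool:
  targets:
    - [0.005,0.031,-0.041,0,0,0]
    - [0.006,0.031,-0.041,0,0,0]
    - [0.015,0.03,-0.039,0,0,0]
    - [0.016,0.03,-0.039,0,0,0]

```text
t: 3.5
position: [531.5, -330.2, 134.0]
eef_rot: [2.48, -0.004, 1.643]
ft_force: [-0.6, 0.1, -0.4]
grip_width: 0.1
```

```bash
python3 -c "
from h import *
s=wt(get_state()['position']);print(s)
go(tw(1,-120+207*(1-np.cos(.95)),49+207*np.sin(.95)),.65)"
```

```text
[  -5.4 -104.7  134. ]
track now [  -5.4 -104.7  134. ] shift [ 0.1792  0.138  -0.1559] rows>= 3.0 F [-0.6  0.1 -0.4] t 3.5
turn [ 0.024  0.015 -0.032]
```

drive_tool:
  targets:
    - [0.028,0.037,-0.031,0,0,0]
    - [0.03,0.034,-0.031,0,0,0]
    - [0.035,0.028,-0.032,0,0,0]
    - [0.037,0.025,-0.032,0,0,0]

```text
t: 3.9
position: [529.9, -281.1, 210.8]
eef_rot: [2.483, -0.0, 1.634]
ft_force: [-0.6, 0.1, -1.4]
grip_width: 0.8
```

Run:
```python
from h import *
go(tw(1,-120+207*(1-np.cos(.95)),49+207*np.sin(.95)),.65)
im,d=grab_frame('side'); np.savez('pics/s4',im=im,d=d); cv2.imwrite('pics/s4.png',cv2.resize(im[40:310,120:350],None,fx=2.2,fy=2.2))
```

```text
track now [ -2.6 -55.6 210.8] shift [ 0.0557  0.0159 -0.0084] rows>= 1.0 F [-0.6  0.1 -1.4] t 3.9
turn [ 0.018  0.032 -0.042]
```

View pics/s4.png

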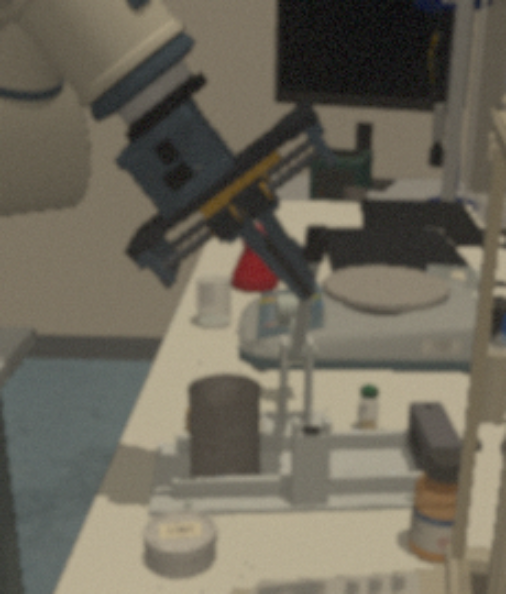

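drive_tool:
  targets:
    - [0.035,0.018,-0.016,0,0,0]
    - [0.035,0.014,-0.016,0,0,0]
    - [0.035,0.012,-0.016,0,0,0]
    - [0.02,0.005,-0.01,0,0,0]
    - [0,0,0,0,0,0]
    - [0,0,0,0,0,0]
    - [0,0,0,0,0,0]
    - [0,0,0,0,0,0]

```text
t: 4.75
position: [522.5, -233.1, 247.6]
eef_rot: [2.483, 0.006, 1.626]
ft_force: [-0.0, 0.2, 0.3]
grip_width: 0.4
```

Run:
```python
from h import *
go(tw(-90,-40,250),.65)
im,d=grab_frame('side'); np.savez('pics/s5',im=im,d=d); cv2.imwrite('pics/s5.png',cv2.resize(im[40:310,120:350],None,fx=2.2,fy=2.2))
```

```text
track now [ -5.7  -7.1 247.6] shift [-0.0896 -0.1609 -0.1316] rows>= 2.0 F [-0.   0.2  0.3] t 4.75
turn [ 0.017  0.051 -0.048]
```

View pics/s5.png

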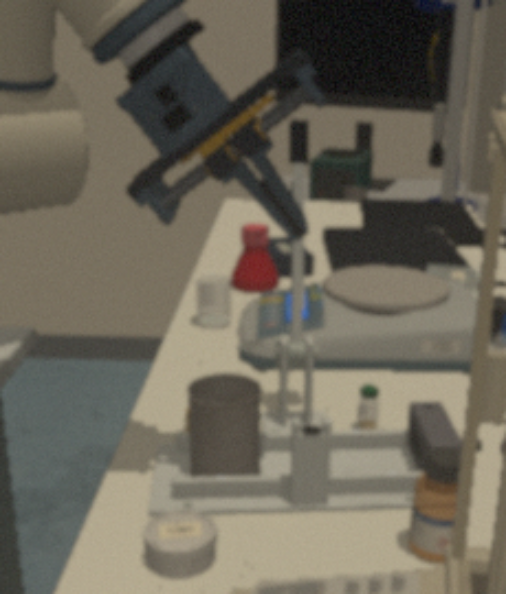

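The barrier arm stands upright, with its end at (298,145) in the crop, and it is clear of the fingers. I back off and set up behind the tin with less tilt.

drive_tool:
  targets:
    - [-0.03,-0.055,-0.045,0,0,0]
    - [-0.03,-0.055,-0.045,0,0,0]
    - [-0.03,-0.055,-0.045,0,0,0]
    - [0,-0.06,-0.05,0.3,0,0]
    - [0,-0.06,-0.05,0.3,0,0]
    - [0,0,0,0.1,0.05,-0.05]
    - [0,0,0,0,0,0]

```text
t: 5.5
position: [377.7, -280.7, 254.2]
eef_rot: [2.815, -0.01, 1.662]
ft_force: [0.4, -0.3, 0.1]
grip_width: 0.4
```

Run:
```python
from h import *
go(tw(-155,1,120),.3)
go(tw(-155,1,36),.3)
im,d=grab_frame('side'); np.savez('pics/s6',im=im,d=d); cv2.imwrite('pics/s6.png',cv2.resize(im[40:310,100:350],None,fx=2.2,fy=2.2))
W=cloud('side',d); Q=W[215:255,195:245].reshape(-1,3); Q=Q[(Q[:,2]>20)&(Q[:,2]<80)&(Q[:,1]>-275)]
from scipy.optimize import least_squares
s=least_squares(lambda p:np.hypot(Q[:,0]-p[0],Q[:,1]-p[1])-34.5,[452,-230],loss='soft_l1',f_scale=3);print('tin',wt([*s.x,0]),len(Q))
```

```text
track now [-154.1  -41.5  254.2] shift [ 0.1029 -0.1099  0.3181] rows>= 3.0 F [ 0.4 -0.3  0.1] t 5.5
turn [ 0.053 -0.02  -0.005]
track now [-154.1  -41.5  254.2] shift [ 0.1007 -0.1772  0.517 ] rows>= 5.0 F [ 0.4 -0.3  0.1] t 5.5
turn [ 0.053 -0.02  -0.005]
tin [-75.6   1.3   0. ] 973
```

View pics/s6.png

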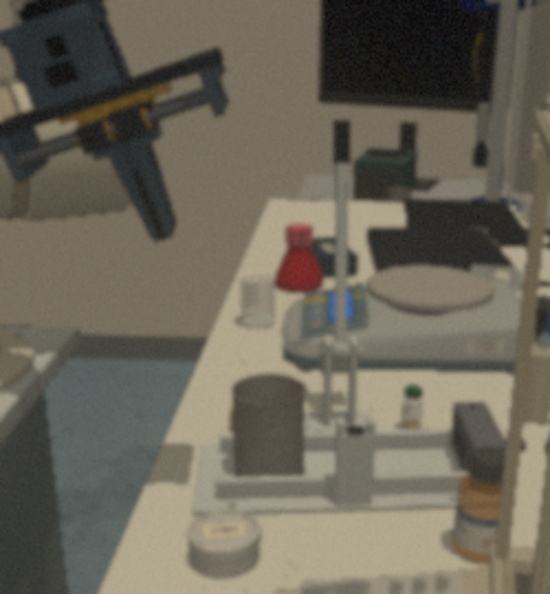

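drive_tool:
  targets:
    - [0.017,-0.03,0.086,0.05,0,0]
    - [0.017,-0.03,0.086,0,0,0]
    - [0.017,-0.03,0.086,0,0,0]
    - [0.017,-0.03,0.086,0,0,0]
    - [0.017,-0.03,0.086,0,0,0]
    - [0.012,-0.02,0.055,0,0,0]
    - [0,0,0,0,0,0]

```text
t: 6.25
position: [365.0, -239.1, 41.1]
eef_rot: [2.837, -0.006, 1.649]
ft_force: [-0.5, 0.3, 0.6]
grip_width: 0.4
```

```bash
python3 -c "
from h import *
go(tw(-128,1.5,36),.3)
go(tw(28,0.5,36),.3)"
```

```text
track now [-163.1    1.1   41.1] shift [0.002  0.0797 0.0385] rows>= 1.0 F [-0.5  0.3  0.6] t 6.25
turn [ 0.009 -0.005 -0.027]
track now [-163.1    1.1   41.1] shift [0.0042 0.4518 0.1554] rows>= 4.0 F [-0.5  0.3  0.6] t 6.25
turn [ 0.009 -0.005 -0.027]
```

drive_tool:
  targets:
    - [0.001,0.035,0.018,0,0,0]
    - [0.001,0.03,0.014,0,0,-0.02]
    - [0,0.012,0.004,0,0,0]
    - [0,0,0,0,0,0]

```text
t: 6.65
position: [398.3, -235.9, 38.3]
eef_rot: [2.837, -0.005, 1.653]
ft_force: [-0.7, -0.0, 0.4]
grip_width: 0.8
```

drive_tool:
  targets:
    - [0,0.018,0.006,0,0,0]
    - [0,0.024,0.0075,0,0,0]
    - [0,0.024,0.0075,0,0,0]
    - [0,0.024,0.0075,0,0,0]

```text
t: 7.05
position: [434.6, -233.7, 41.1]
eef_rot: [2.836, -0.004, 1.648]
ft_force: [0.6, -0.4, 0.1]
grip_width: 0.4
```

```bash
python3 -c "
from h import *
go(tw(28,0.5,36),.3)"
```

```text
track now [-93.3   0.1  41.1] shift [0.0046 0.2852 0.1034] rows>= 3.0 F [ 0.6 -0.4  0.1] t 7.05
turn [ 0.012  0.    -0.026]
```

drive_tool:
  targets:
    - [0.001,0.027,0.011,0,0,-0.02]
    - [0.001,0.027,0.01,0,0,0]
    - [0.001,0.027,0.01,0,0,0]
    - [0.001,0.027,0.01,0,0,0]
    - [0.001,0.027,0.01,0,0,0]
    - [0.001,0.027,0.01,0,0,0]

```text
t: 7.65
position: [502.4, -227.2, 41.7]
eef_rot: [2.834, 0.001, 1.653]
ft_force: [-1.3, 0.6, 0.2]
grip_width: 0.5
```

Run:
```python
from h import *
go(tw(28,0.5,37),.3)
im,d=grab_frame('side'); np.savez('pics/s7',im=im,d=d); cv2.imwrite('pics/s7.png',cv2.resize(im[40:310,120:370],None,fx=2.2,fy=2.2))
```

```text
track now [-25.1   0.5  41.7] shift [0.001  0.1231 0.0513] rows>= 2.0 F [-1.3  0.6  0.2] t 7.65
turn [ 0.015  0.007 -0.015]
```

View pics/s7.png

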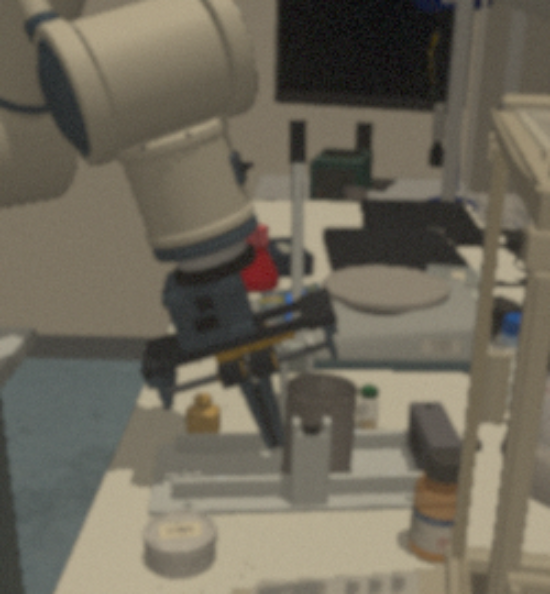

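drive_tool:
  targets:
    - [0,0.023,0.0105,0,0,0]
    - [0,0.021,0.009,0,0,0]
    - [0,0.019,0.008,0,0,0]
    - [0,0.014,0.005,0,0,0]
    - [0,0.01,0.003,0,0,0]

```text
t: 8.2
position: [540.7, -225.1, 40.5]
eef_rot: [2.833, 0.002, 1.651]
ft_force: [-2.2, 0.9, 0.5]
grip_width: 0.4
```

Run:
```python
from h import *
go(tw(28,0.5,37),.3)
im,d=grab_frame('side'); W=cloud('side',d)
from scipy.optimize import least_squares
a=[500,330];Q=W[150:270,200:340].reshape(-1,3);T=np.array([wt(q) for q in Q]);m=(T[:,0]>22)&(T[:,0]<107)&(abs(T[:,1])<36)&(T[:,2]>45)&(T[:,2]<90);T=T[m]
for x0 in (50,70):
    s=least_squares(lambda p:np.hypot(T[:,0]-p[0],T[:,1]-p[1])-34.5,[x0,0],loss='soft_l1',f_scale=2);print('tin',s.x,s.cost,len(T))
```

```text
track now [13.2 -0.8 40.5] shift [0.0037 0.0327 0.0195] rows>= 1.0 F [-2.2  0.9  0.5] t 8.2
turn [ 0.017  0.01  -0.017]
tin [51.66533816 -2.11170165] 935.9687670564305 757
tin [51.6653916  -2.11170713] 935.96876713267 757
```

drive_tool:
  targets:
    - [0.002,0.009,0.004,0,0,0]
    - [0.001,0.009,0.004,0,0,0]
    - [0,0.009,0.004,0,0,0]
    - [0,0.008,0.003,0,0,0]

```text
t: 8.65
position: [556.8, -222.6, 38.9]
eef_rot: [2.833, 0.002, 1.651]
ft_force: [-1.4, -1.0, 0.9]
grip_width: 0.4
```

```bash
python3 -c "
from h import *
go(tw(28,0.5,37),.3)"
```

```text
track now [29.4  0.2 38.9] shift [ 0.0007 -0.0049  0.0035] rows>= 1.0 F [-1.4 -1.   0.9] t 8.65
turn [ 0.017  0.01  -0.018]
```

drive_tool:
  targets:
    - [0,0.005,0.0015,0,0,0]
    - [0,0.005,0.0015,0,0,0]

```text
t: 8.85
position: [561.5, -222.2, 38.9]
eef_rot: [2.833, 0.002, 1.651]
ft_force: [-0.6, -0.4, 0.8]
grip_width: 0.3
```

drive_tool:
  targets:
    - [0,0.005,0.0015,0,0,0]
    - [0,0.005,0.0015,0,0,0]

```text
t: 9.05
position: [565.7, -221.7, 38.9]
eef_rot: [2.834, 0.002, 1.651]
ft_force: [-13.0, -2.1, 3.1]
grip_width: 0.3
```

Force rose to 13 N, so the tin is against the head. I back off straight along the lane.

drive_tool:
  targets:
    - [0,-0.012,-0.004,0,0,0]
    - [0,-0.05,-0.016,0,0,0]
    - [0,-0.1,-0.03,0,0,0]
    - [0,-0.1,-0.03,0,0,0]
    - [0,-0.1,-0.04,0,0,0]
    - [0,-0.08,-0.06,0,0,0]
    - [0,0,-0.1,0,0,0]
    - [0,0,-0.1,0,0,0]

```text
t: 9.85
position: [343.9, -237.3, 128.7]
eef_rot: [2.836, 0.001, 1.654]
ft_force: [0.8, -0.9, -0.3]
grip_width: 0.2
```

Run:
```python
from h import *
go(tw(28,0.5,37),.3)
im,d=grab_frame('side'); np.savez('pics/s8',im=im,d=d); cv2.imwrite('pics/s8.png',cv2.resize(im[40:310,120:370],None,fx=2.4,fy=2.2))
W=cloud('side',d); from scipy.optimize import least_squares
Q=W[200:270,230:320].reshape(-1,3);T=np.array([wt(q) for q in Q]);m=(T[:,0]>25)&(T[:,0]<108)&(T[:,1]<5)&(T[:,1]>-40)&(T[:,2]>30)&(T[:,2]<90);T=T[m]
s=least_squares(lambda p:np.hypot(T[:,0]-p[0],T[:,1]-p[1])-34.5,[70,0],loss='soft_l1',f_scale=2);print('tin',s.x,len(T),np.median(abs(s.fun)))
z=np.load('pics/s6.npz');
for n in('s6','s8'):
    W2=cloud('side',np.load(f'pics/{n}.npz')['d']);Q=W2[90:200,240:280].reshape(-1,3);T=np.array([wt(q) for q in Q if np.isfinite(q).all()]);m=(abs(T[:,0])<12)&(T[:,1]>60)&(T[:,1]<200)&(T[:,2]>150);print(n,'arm top y,z',T[m][T[m][:,2]>250].mean(0),m.sum())
```

```text
track now [-183.9    4.8  128.7] shift [-0.0071  0.436   0.3783] rows>= 5.0 F [ 0.8 -0.9 -0.3] t 9.85
turn [ 0.012  0.005 -0.012]
tin [76.81726529 -0.40973222] 823 0.6767163058875454
s6 arm top y,z [ -1.12244898 136.29877551 289.74081633] 511
s8 arm top y,z [ -1.0951417  136.20688259 289.44696356] 513
```

View pics/s8.png

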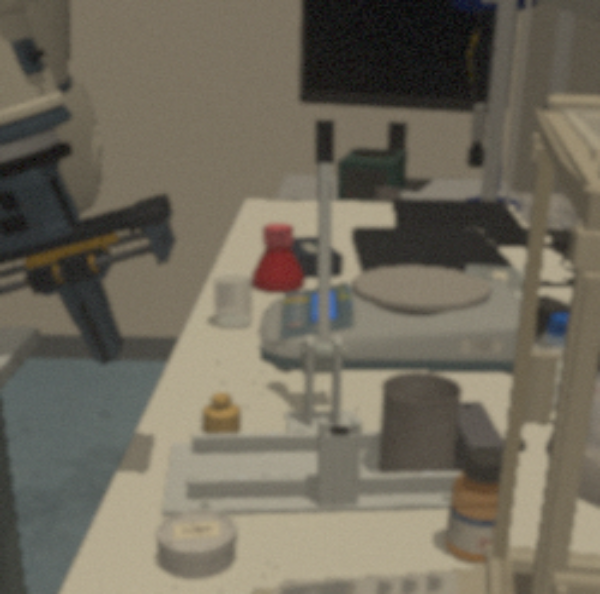

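```bash
python3 -c "
from h import *
print(job_done())"
```

```text
the job is handed in; nothing more can be done
None
```

The barrier arm is raised and staying up by itself, and the tin is standing against the reader head. I handed the job in at about 10 s of robot time.

- **Barrier:** I lifted the push end with closed, tilted fingers past its balance point, and it swung to its stop. Its measured position was the same before and after the tin push: upper part at track y 136 mm, z 290 mm.
- **Tin:** I pushed it along the lane under the arm until the wrist force rose to about 13 N, then backed the fingers straight out. The last depth fit puts its centre at track (76.8, -0.4) mm; the bay is at (75.5, 0), so it agrees within the roughly 2 mm calibration error.
- **Last picture:** The tin is upright at the head, the other objects in view are where they stood, and the gripper is clear of everything.
- **Checks that disagreed:**
  - A depth fit partway through the push gave the tin at x 52 mm, when the finger position implied about 61. I put this down to the fit window cutting off part of the tin.
  - Contact came with the tip about 10 mm further along the lane than I predicted. The fingers are probably thinner at the tip than I assumed.
- **Not checked:** The vial was hidden behind the tin in the last picture. It was still standing in an earlier picture taken during the push.

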